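# Slide the locked cutting fence to its end stop

## Robot

A 6-joint arm with a two-finger parallel gripper is mounted at the origin on the work surface. World frame = base frame: x ahead of the robot, y to its left, z up, the work surface at z = 0. Lengths are in m, angles in rad, forces in N, time in s.
With the tool pointing down it reaches from about 0.375 to 0.9 m from the base axis. Payload 3.1 kg.
Tool frame: the origin (TCP) lies at the centre of the arm's flange, where the gripper is bolted on; the fingertips stand 182 mm ahead of it and the grasp point (between the pads) lies 164 mm ahead of it; z points along the fingers, y is the line along which they close (so a half turn about z gives the same grasp; the last joint's range is limited). The gripper opens to 87 mm and grips with 3 to 60 N. Pads are 19 mm wide; open, the fingers measure 117 mm over their backs; the gripper's body (75 mm by 190 mm) begins 51 mm behind the grasp point.
Start: joints at [1.036, 0.527, 1.433, -0, 1.181, -0.178], TCP at [0.218, 0.586, 0.405] pointing down, gripper open.
Joint ranges: [-3.08, 3.08], [-0.75, 2.2], [0.22, 2.44], [-1.43, 4.57], [0, 2.65], [-2.85, 2.85]. Speed limits (rad/s): [2.79, 2.79, 3.14, 3.14, 3.14, 3.14].

## Interface

Orientations are given as a unit quaternion [x, y, z, w].
In Python, from rig import * gives the robot as it stands.
- The arm moves only by the tool move_arm, never from a script. Its argument "commands" is a list that holds one entry, the list of rows, each a list of 6 numbers: the shift along the tool's x, y, z in units of 40 mm (1.0 is 40 mm), then the turn, a rotation vector about the tool's x, y, z in rad. A call has 1 to 12 rows; each row is the pose to reach, as a shift and turn from the pose commanded when the call began, along the tool's axes at that moment; what a row does not reach only later rows make up. A row lasts 1/8 s, in which the tool goes at most 62.5 mm and 10.7 degrees, less where a joint would pass 70% of its speed; a pose out of reach is approached as far as the arm can. A call with a gripper value outside its range is refused whole. "claw" is the closure, from -1 (fully open) to 1 (shut), so that 0 is half open, set as the call begins (left out, the last holds). The fingers move at their own pace and stop on an object; "squeeze" is the grip in N (left out, the last holds). Time passes only in rows, so rows that repeat a pose let the fingers close. It gives the time, the measured TCP pose, the force, the opening and the grip force at its end, in the units of the state.
- get_obs(): the state, without advancing time (a new reading comes with each control period).
- camera(name): name is "scene" or "top" or "wrist"; returns a dict with "pixels" (420x560x3 uint8, blue, green, red), "range_z" (420x560 float32, m along the optical axis (not along the pixel's ray), 0 where there is no reading), "camera_matrix" (3x3 intrinsics, pixels), "extrinsics" (4x4, takes a point from world to camera coordinates). Camera axes: x right, y up, looking along -z (the intrinsics and any distortion apply to the point x, -y, -z); pixel columns grow to the right and rows downward; lengths in m; the calibration is good to about 2 mm. A picture is of the moment at which its call begins.
- hand_in(): hands the job in; it is judged then, once.
The state is a dict: "time": time; "q": joint angles; "joint_velocities": joint speeds; "joint_torque": joint torques, N m; "position": TCP position; "tool_rot": TCP orientation; "ft_force": force on the tool from outside, world axes, zero at the start; "moment": the same for the moment, N m; "grip_width": finger opening in m; "grip_force": force on a finger pad.
Only numpy, scipy, OpenCV 4.12 (cv2) and the standard library are available. Lean on these libraries where they do the work, as an engineer would, in place of code of your own. Each camera call takes 0.05 s, during which the arm holds its last target. There are 200 camera calls.

## Task

On the light table, set the cutting fence for the next strip of glass: press down the red locking button on top of the blue carriage and, keeping it pressed all the way, push the carriage along its aluminium rail until it meets the orange bumper of the end stop. Then let the button spring up so the fence is locked there, and move the hand clear. Leave the pigment jar, the red glass piece, the brush and the white dish where they are.

Things in the scene. Friction and masses are not known exactly. Their poses are not given: they have to be found in the camera images.
- rail: Aluminium T-slot rail fixed on the table, 360 mm long, 50 mm wide, top 28 mm above the table. Origin: centre of its underside, at table height. Its y axis runs along the rail, towards the end stop (dark steel block 60 x 24 x 56 mm high, with an orange bumper); the other end has a low black cap. Its z is up. Its x points away from the robot, to the side to which the carriage's straightedge reaches.
- bumper (a point): Centre of the orange bumper's face on the end stop, 41 mm above the table; the carriage's front face meets it.
- carriage (a joint): Position of the blue carriage along the rail, m: grows towards the end stop, 0.200 touching the bumper; starts at 0 to 0.08. Block 64 mm across x 70 mm along the rail, top 54 mm above the table. Its steel straightedge, 120 x 30 mm, top 10 mm above the table, reaches out to the rail's +x. Unlocked it slides with 2 to 4 N; locked (2 mm play, notches every 4 mm) it holds about 30 N.
- lock (a joint): How far the locking button is pressed, m: 0 up (locked), 0.008 fully down. The carriage is free to slide only while the button is more than 0.005 down. Let up, the button's tooth drops into the nearest notch (one lies at the end stop) and locks again.
- lock_top (a point): Centre of the top of the red button: a flat pad 36 mm (across) x 44 mm (along the rail), 66 mm above the table when up, 12 mm proud of the carriage; it is pressed straight down. Its spring needs about 4 N to start and about 8 N fully down. The point moves with the button and the carriage.
- plate (a point): Upright steel push plate on the carriage at the end-stop side of the button: centre of the face that looks towards the button. The plate is 44 mm wide (across the rail), 8 mm thick, its top 92 mm above the table; the face lies 7 mm from the button's near edge and 29 mm from the button's centre. A fingertip pressing the button can push against it.
- jar: Bystander: loose amber glass pigment jar with black cap, 54 mm diameter, 75 mm high; origin at the centre of its underside.
- glass: Bystander: loose red painted glass piece 90 x 80 x 6 mm lying flat; origin at the centre of its underside.
- brush: Bystander: loose flat brush 170 mm long, 20 mm thick, its head at most 45 mm wide, lying along its own x axis; origin at the middle of its length, at table height.
- dish: Bystander: loose white dish, 84 mm diameter, 35 mm high; origin at the centre of its underside.

How it is judged:
By the outcome, as a careful person would: the job done as asked, in the order asked, and still so for the second after the job is handed in, with the robot touching nothing.
It also fails if it takes over 40 s, if anything falls off the work surface, if the arm or the gripper's body presses on something with over 40 N, if the wrist force passes 120 N, or if a joint passes its speed limit or range.

## Working session

There is one attempt and no reset: what is moved stays moved. The work goes in short steps, Python scripts to look and compute and a tool call to move; the robot and the scene stay as the last step left them, time stands still between calls to the robot, and variables do not carry over. Pictures are saved under pics/ and viewed, at most 10 in all, crops included, and the job is handed in when it is done.

Besides the shell and the picture viewer there is one more tool, called as a command line: name --argument value ..., lists and objects as JSON in quotes. move_arm: Moves the arm, as the interface text tells. Its arguments: {"type":"object","properties":{"commands":{"type":"array","items":{"type":"array","items":{"type":"array","items":{"type":"number"}}}},"claw":{"type":"number"},"squeeze":{"type":"number"}},"required":["commands"]}

```bash
mkdir -p pics; cat > h.py <<'E'
from rig import *
import numpy as np, cv2
def world(c,u,v,z=None):
    K=c["camera_matrix"];E=c["extrinsics"];R=E[:3,:3];t=E[:3,3]
    d=np.linalg.inv(K)@np.array([u,v,1.0]); d=np.array([d[0],-d[1],-d[2]])
    o=-R.T@t; dw=R.T@d
    s=c["range_z"][int(v),int(u)] if z is None else (z-o[2])/dw[2]
    return o+s*dw
E
python3 - <<'E'
from h import *
for n in("top","scene"):
    c=camera(n); cv2.imwrite(f"pics/{n}1.png",c["pixels"]); np.savez(f"{n}1.npz",**c)
s=get_obs(); print(s["time"],s["position"],s["tool_rot"],s["ft_force"],s["grip_width"])
E
```

```text
0.1 [0.21812251 0.58537296 0.40387773] [ 1.77467941e-01  9.84126103e-01 -9.08715927e-04 -3.41385213e-04] [-0.12846025 -0.3821109  -0.33576312] 0.0869653241477734
```

View pics/top1.png

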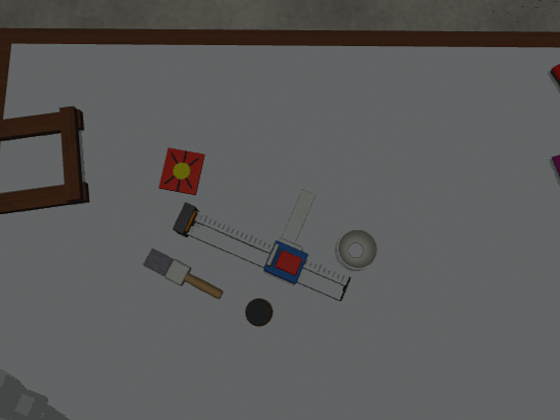

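View pics/scene1.png

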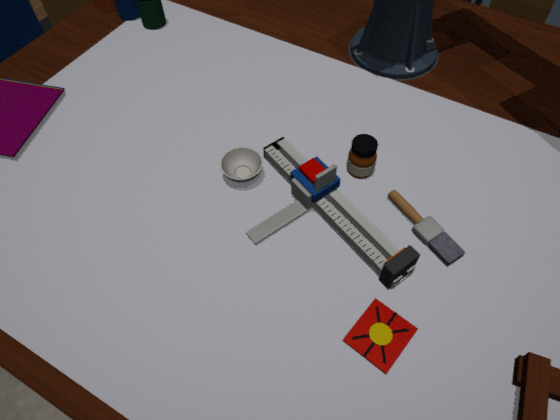

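The top view shows the red button at about (289,263), the plate at (273,254), the orange bumper at (191,221), the end cap at (345,289), the jar at (259,312) and the dish at (357,250). The scene view agrees: the path along the rail is clear.

```bash
python3 - <<'E'
from h import *
for n,box in(("top",(180,190,330,290)),("scene",(260,120,430,290))):
    c=dict(np.load(f"{n}1.npz")); p=cv2.cvtColor(c["pixels"],cv2.COLOR_BGR2HSV)
    x0,y0,x1,y1=box
    for name,lo,hi,z in(("red",(0,150,90),(5,255,255),.066),("orange",(7,150,70),(20,255,255),.041),("blue",(100,120,50),(130,255,255),.054)):
        m=cv2.inRange(p,lo,hi); k=np.zeros_like(m);k[y0:y1,x0:x1]=m[y0:y1,x0:x1]
        nn,l,st,ce=cv2.connectedComponentsWithStats(k); 
        if nn<2: print(n,name,"none");continue
        i=1+np.argmax(st[1:,4]); cnt=np.argwhere(l==i)[:,::-1]
        r=cv2.minAreaRect(cnt.astype(np.float32)); u,v=r[0]
        q=np.array([world(c,a,b,z)[:2] for a,b in cv2.boxPoints(r)])
        print(n,name,st[i],np.round(ce[i],1),"rect",np.round(r[0],1),world(c,u,v,z).round(4),"range",world(c,u,v).round(4))
        print("  sides",np.linalg.norm(q[1]-q[0]).round(4),np.linalg.norm(q[2]-q[1]).round(4),"dirs",np.degrees(np.arctan2(*(q[1]-q[0])[::-1])).round(1),np.degrees(np.arctan2(*(q[2]-q[1])[::-1])).round(1))
c=dict(np.load("top1.npz"))
for nm,u,v,z in(("jar",259,312,.075),("dish",357,250,.035),("cap",345,289,.03),("brushend",221,294,.02),("stop",185,219,.056)): print(nm,world(c,u,v,z).round(3))
E
```

```text
top red [276 251  26  23 353] [288.3 262.2] rect [288.3 262.2] [0.4749 0.0338 0.066 ] range [0.4748 0.0338 0.0672]
  sides 0.0323 0.0407 dirs -22.6 -112.7
top orange [185 211  11  20  35] [190.3 220.1] rect [190.  220.5] [0.5585 0.2305 0.041 ] range [0.5568 0.2287 0.0511]
  sides 0.0429 0.0027 dirs -24.2 -116.0
top blue [264 241  44  42 529] [286.  262.7] rect [285.3 261.6] [0.477  0.0394 0.054 ] range [0.4762 0.0395 0.064 ]
  sides 0.0622 0.0682 dirs -22.4 -112.8
scene red [299 159  26  22 292] [311.5 168.5] rect [311.5 168. ] [0.4765 0.0291 0.066 ] range [0.4745 0.0282 0.0634]
  sides 0.0347 0.0426 dirs 172.0 66.1
scene orange [352 155  24   9  67] [363.6 160.4] rect [363.6 159.3] [0.3899 0.0953 0.041 ] range [0.4012 0.0986 0.0542]
  sides 0.0441 0.0192 dirs 123.2 25.8
scene blue [291 168  49  29 348] [310.7 182.3] rect [313.7 183.7] [0.4975 0.0455 0.054 ] range [0.4984 0.0459 0.0553]
  sides 0.0552 0.0899 dirs -159.4 104.6
jar [0.381 0.088 0.075]
dish [ 0.503 -0.103  0.035]
cap [ 0.426 -0.079  0.03 ]
brushend [0.414 0.166 0.02 ]
stop [0.559 0.238 0.056]
```

move_arm --commands '[[[-1.08,-1.04,0.2,0,0,0.004],[-2.17,-2.08,0.4,0,0,0.008],[-3.25,-3.13,0.6,0,0,0.012],[-4.34,-4.17,0.8,0,0,0.016],[-5.42,-5.2,1.0,0,0,0.02],[-6.5,-6.25,1.2,0,0,0.024],[-7.6,-7.3,1.4,0,0,0.028],[-8.67,-8.34,1.6,0,0,0.032],[-9.76,-9.4,1.8,0,0,0.036],[-10.84,-10.42,2.0,0,0,0.04],[-10.84,-10.42,2.0,0,0,0.04],[-10.84,-10.42,2.0,0,0,0.04]]]' --claw 1 --squeeze 30

```text
time: 1.6
position: [0.4784, 0.0437, 0.3244]
tool_rot: [0.198, 0.98, 0.0, -0.001]
ft_force: [-0.4, 0.2, 0.3]
grip_width: 0.0006
grip_force: 0.0
```

```bash
python3 - <<'E'
from h import *
for n in("wrist","scene"):
    c=camera(n); np.savez(f"{n}2.npz",**c)
    im=c["pixels"]; 
    if n=="scene": im=cv2.resize(im[40:220,220:460],None,fx=3,fy=3,interpolation=cv2.INTER_CUBIC)
    cv2.imwrite(f"pics/{n}2.png",im)
s=get_obs(); print({k:np.round(s[k],4) for k in("time","q","position","tool_rot","ft_force","grip_width")})
E
```

```text
{'time': np.float64(1.7), 'q': array([-1.3990e-01,  4.6200e-01,  1.8692e+00,  3.0000e-04,  8.1190e-01,
       -1.3157e+00]), 'position': array([0.478 , 0.0448, 0.3247]), 'tool_rot': array([ 1.963e-01,  9.805e-01,  1.000e-04, -8.000e-04]), 'ft_force': array([-0.7857,  0.7607, -0.5212]), 'grip_width': np.float64(0.0007)}
```

View pics/wrist2.png

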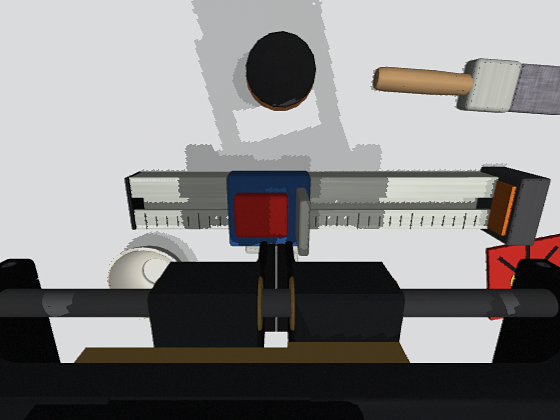

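View pics/scene2.png

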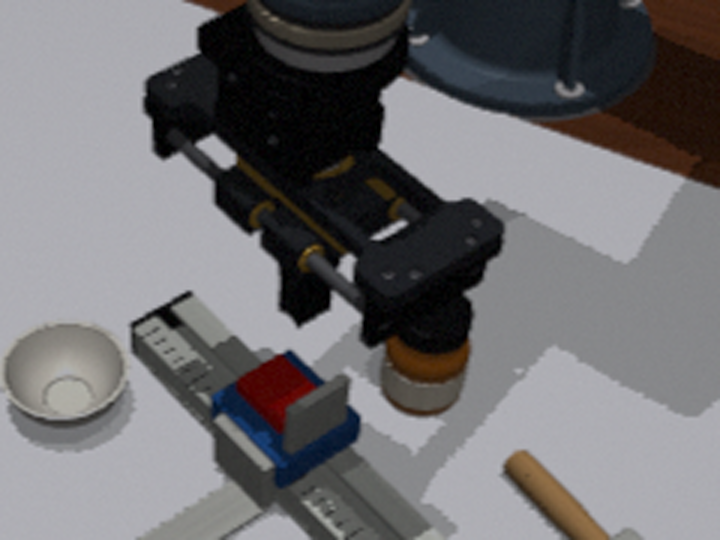

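The wrist view shows the whole button at (261,215), the plate at (303,220), the bumper at (506,210) and the closed fingertips near (276,245). The rail lies level in the image, so the tool's y axis is along it. In the scene crop the shut fingers are above and behind the button, and nothing is touching.

```bash
python3 - <<'E'
from h import *
from scipy.spatial.transform import Rotation as Ro
c=dict(np.load("wrist2.npz")); p=cv2.cvtColor(c["pixels"],cv2.COLOR_BGR2HSV)
s=get_obs(); R=Ro.from_quat(s["tool_rot"]).as_matrix(); P=np.array(s["position"])
print("tool y deg",np.degrees(np.arctan2(R[1,1],R[0,1])))
W={}
for name,lo,hi,z,b in(("red",(0,150,150),(5,255,255),.066,(220,180,300,245)),("orange",(7,150,70),(20,255,255),.041,(480,160,530,250))):
    m=cv2.inRange(p,lo,hi);k=np.zeros_like(m);k[b[1]:b[3],b[0]:b[2]]=m[b[1]:b[3],b[0]:b[2]]
    cnt=np.argwhere(k>0)[:,::-1].astype(np.float32); r=cv2.minAreaRect(cnt)
    w=world(c,*r[0],z); W[name]=w
    q=np.array([world(c,a,b,z)[:2] for a,b in cv2.boxPoints(r)]); e=[q[1]-q[0],q[2]-q[1]]
    print(name,np.round(r[0],1),np.round(r[1],1),w.round(4),world(c,*r[0]).round(4),[ (np.linalg.norm(v).round(4),np.degrees(np.arctan2(v[1],v[0])).round(1)) for v in e])
a=[world(c,u,171.5,.028) for u in(140,480)]; v=a[1]-a[0]; print("rail edge approx deg",np.degrees(np.arctan2(v[1],v[0])))
print("plate top",world(c,303,190,.092).round(4),world(c,303,253,.092).round(4))
d=W["red"]-P; print("tool shift to button centre (units)",(R.T@d)/.04, "bumper-button",W["orange"]-W["red"])
E
```

```text
tool y deg 67.355031341907
red [0. 0.] [0. 0.] [ 0.2686 -0.0663  0.066 ] [ 0.2324 -0.105   0.0013] [(np.float64(0.0), np.float64(0.0)), (np.float64(0.0), np.float64(0.0))]
orange [501.  208.4] [20.2 51.8] [0.5592 0.2276 0.041 ] [0.5568 0.2253 0.045 ] [(np.float64(0.047), np.float64(156.2)), (np.float64(0.0184), np.float64(54.3))]
rail edge approx deg 67.19562325156187
plate top [0.4612 0.0726 0.092 ] [0.5068 0.0548 0.092 ]
tool shift to button centre (units) [ 3.75277247 -4.57895369  6.4728605 ] bumper-button [ 0.29058101  0.29394605 -0.025     ]
```

```bash
python3 - <<'E'
from h import *
from scipy.spatial.transform import Rotation as Ro
c=dict(np.load("wrist2.npz")); p=cv2.cvtColor(c["pixels"],cv2.COLOR_BGR2HSV)
s=get_obs(); R=Ro.from_quat(s["tool_rot"]).as_matrix(); P=np.array(s["position"])
m=cv2.inRange(p,(0,150,80),(6,255,255)); k=np.zeros_like(m);k[180:245,220:300]=m[180:245,220:300]
pts=np.array([world(c,u,v) for v,u in np.argwhere(k>0)]); pts=pts[abs(pts[:,2]-.066)<.005]
r=cv2.minAreaRect(pts[:,:2].astype(np.float32)); print(r,np.median(pts[:,2]),len(pts))
d=np.array([*r[0],.066])-P; print("shift to button centre, tool mm",(R.T@d*1000).round(1))
E
```

```text
((0.47568243741989136, 0.03246674686670303), (0.042676135897636414, 0.035423751920461655), 67.64407348632812) 0.06668818206548457 2129
shift to button centre, tool mm [ -3.  -12.3 258.7]
```

move_arm --commands '[[[-0.08,-0.1,0.5,0,0,0],[-0.08,-0.1,1.1,0,0,0],[-0.08,-0.1,1.6,0,0,0],[-0.08,-0.1,1.75,0,0,0],[-0.08,-0.1,1.85,0,0,0],[-0.08,-0.1,1.95,0,0,0],[-0.08,-0.1,2.0,0,0,0],[-0.08,-0.1,2.0,0,0,0]]]'

```text
time: 2.7
position: [0.4805, 0.0389, 0.2455]
tool_rot: [0.197, 0.98, 0.0, 0.0]
ft_force: [-0.1, 1.7, 5.9]
grip_width: 0.0002
grip_force: 2.8
```

move_arm --commands '[[[0,0,0.05,0,0,0],[0,0,0.1,0,0,0],[0,0,0.15,0,0,0],[0,0,0.2,0,0,0],[0,0,0.2,0,0,0]]]'

```text
time: 3.32
position: [0.4803, 0.039, 0.2403]
tool_rot: [0.197, 0.98, 0.0, 0.001]
ft_force: [-4.4, 2.0, 30.8]
grip_width: 0.0012
grip_force: 15.3
```

move_arm --commands '[[[0,0,-0.04,0,0,0],[0,0.08,-0.05,0,0,0],[0,0.16,-0.05,0,0,0],[0,0.3,-0.05,0,0,0],[0,0.5,-0.05,0,0,0],[0,0.7,-0.05,0,0,0],[0,0.9,-0.05,0,0,0],[0,1.1,-0.05,0,0,0],[0,1.3,-0.05,0,0,0]]]'

```text
time: 4.45
position: [0.5005, 0.0867, 0.2405]
tool_rot: [0.197, 0.98, -0.0, 0.001]
ft_force: [-2.8, -1.0, 13.1]
grip_width: 0.0002
grip_force: 6.4
```

```bash
python3 - <<'E'
from h import *
c=camera("top"); np.savez("top3.npz",**c); p=cv2.cvtColor(c["pixels"],cv2.COLOR_BGR2HSV)
c2=camera("scene"); cv2.imwrite("pics/scene3.png",cv2.resize(c2["pixels"][60:300,220:480],None,fx=2.4,fy=2.4))
s=get_obs(); print({k:np.round(s[k],4) for k in("time","position","ft_force","joint_velocities")})
E
```

```text
{'time': np.float64(4.55), 'position': array([0.5007, 0.0873, 0.2405]), 'ft_force': array([-2.5821,  2.1613, 12.6885]), 'joint_velocities': array([-0.0049, -0.0022,  0.0068,  0.007 , -0.0069, -0.0073])}
```

View pics/scene3.png

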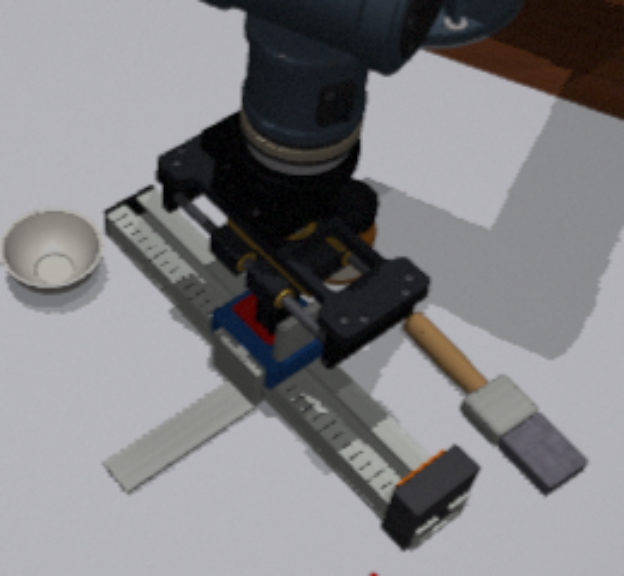

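The carriage has moved along about 45 mm with the button down (button at about (258,310) in the crop), and the stop is clear ahead at (430,490). I'll keep pushing.

move_arm --commands '[[[0,0.2,0.01,0,0,0],[0,0.45,0.01,0,0,0],[0,0.7,0.01,0,0,0],[0,0.95,0.01,0,0,0],[0,1.2,0.01,0,0,0],[0,1.45,0.01,0,0,0],[0,1.7,0.01,0,0,0],[0,1.95,0.01,0,0,0],[0,2.2,0.01,0,0,0],[0,2.45,0.01,0,0,0],[0,2.65,0.01,0,0,0],[0,2.8,0.01,0,0,0]]]'

```text
time: 6.05
position: [0.5438, 0.1902, 0.2405]
tool_rot: [0.197, 0.98, 0.0, 0.001]
ft_force: [-4.2, -0.0, 12.6]
grip_width: 0.0006
grip_force: 6.3
```

move_arm --commands '[[[0,0.1,0,0,0,0],[0,0.2,0,0,0,0],[0,0.3,0,0,0,0],[0,0.38,0,0,0,0],[0,0.44,0,0,0,0],[0,0.48,0,0,0,0],[0,0.52,0,0,0,0]]]'

```text
time: 6.92
position: [0.55, 0.2045, 0.2404]
tool_rot: [0.195, 0.981, -0.007, -0.003]
ft_force: [-8.0, -25.4, 20.3]
grip_width: 0.0003
grip_force: 15.4
```

move_arm --commands '[[[0,-0.04,0,0,0,0],[0,-0.06,0,0,0,0],[0,-0.06,0,0,0,0]]]'

```text
time: 7.3
position: [0.5496, 0.2035, 0.2404]
tool_rot: [0.196, 0.981, -0.004, -0.002]
ft_force: [-6.0, -13.7, 17.2]
grip_width: 0.0006
grip_force: 10.5
```

```bash
python3 - <<'E'
from h import *
c2=camera("scene"); cv2.imwrite("pics/scene4.png",cv2.resize(c2["pixels"][160:310,300:480],None,fx=4,fy=4))
s=get_obs(); print({k:np.round(s[k],4) for k in("time","position","ft_force")})
E
```

```text
{'time': np.float64(7.35), 'position': array([0.5496, 0.2035, 0.2404]), 'ft_force': array([ -6.2505, -14.696 ,  17.2955])}
```

View pics/scene4.png

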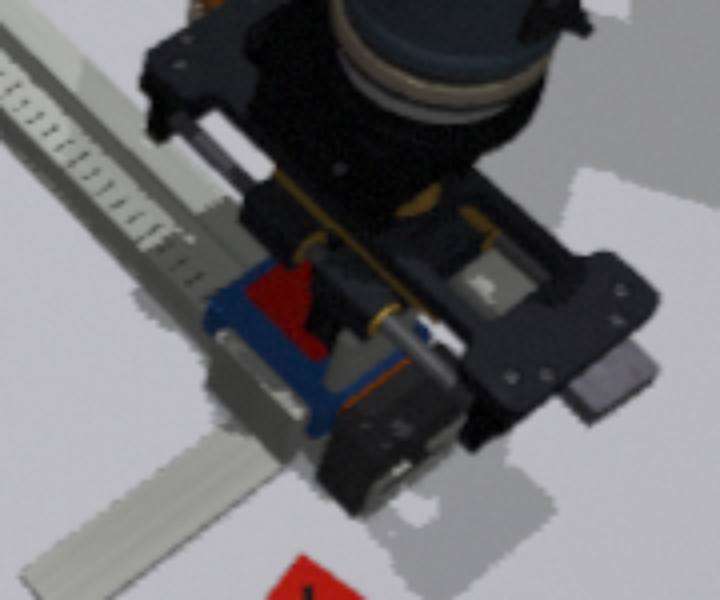

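The carriage's blue front face is against the orange bumper at (390,385), and the button is still down. Next I let the button up under a light push, then retreat.

move_arm --commands '[[[0,-0.03,-0.05,0,0,0],[0,-0.03,-0.12,0,0,0],[0,-0.03,-0.2,0,0,0],[0,-0.05,-0.3,0,0,0],[0,-0.15,-0.4,0,0,0],[0,-0.25,-0.5,0,0,0],[0,-0.25,-1.0,0,0,0],[0,-0.25,-2.0,0,0,0],[0,-0.25,-3.2,0,0,0],[0,-0.25,-4.0,0,0,0],[0,-0.25,-4.0,0,0,0]]]'

```text
time: 8.72
position: [0.5477, 0.198, 0.4015]
tool_rot: [0.197, 0.98, 0.001, 0.003]
ft_force: [0.2, 0.2, -0.3]
grip_width: 0.0005
grip_force: 0.0
```

move_arm --commands '[[[0,-1.0,0,0,0,0],[0,-2.0,0,0,0,0],[0,-3.0,0,0,0,0],[0,-3.0,0,0,0,0]]]'

```text
time: 9.22
position: [0.4993, 0.0854, 0.397]
tool_rot: [0.199, 0.98, -0.0, -0.002]
ft_force: [-0.7, -0.2, 0.3]
grip_width: 0.0003
grip_force: 0.0
```

```bash
python3 - <<'E'
from h import *
from scipy.spatial.transform import Rotation as Ro
c=camera("wrist"); cv2.imwrite("pics/wrist5.png",c["pixels"])
p=cv2.cvtColor(c["pixels"],cv2.COLOR_BGR2HSV); m=cv2.inRange(p,(0,150,60),(6,255,255))
pts=np.array([world(c,u,v) for v,u in np.argwhere(m>0)]); pts=pts[(abs(pts[:,2]-.063)<.009)&(np.hypot(pts[:,0]-.545,pts[:,1]-.2)<.05)]
print(cv2.minAreaRect(pts[:,:2].astype(np.float32)),np.median(pts[:,2]),len(pts))
s=get_obs(); print({k:np.round(s[k],4) for k in("time","position","ft_force")})
E
```

```text
((0.5404247641563416, 0.18702198565006256), (0.04340648278594017, 0.03527337685227394), 66.9798812866211) 0.06649076965687437 1484
{'time': np.float64(9.275), 'position': array([0.5001, 0.0863, 0.3974]), 'ft_force': array([-0.4002, -0.1884,  1.544 ])}
```

View pics/wrist5.png

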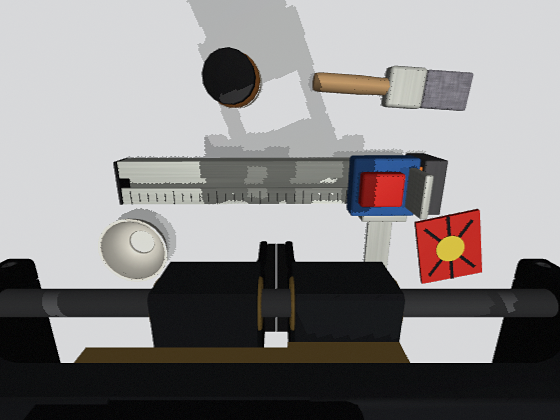

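The button is up (66.5 mm) and the hand is clear. The bumper is hidden behind the plate here, so I'll check that contact held using the fixed cameras.

```bash
python3 - <<'E'
from h import *
c=camera("top"); s=camera("scene")
a=cv2.resize(c["pixels"][190:270,160:260],(400,320),interpolation=cv2.INTER_CUBIC)
b=cv2.resize(s["pixels"][200:300,340:440],(400,400),interpolation=cv2.INTER_CUBIC)
cv2.imwrite("pics/f6.png",np.hstack([cv2.copyMakeBorder(a,0,80,0,0,cv2.BORDER_CONSTANT),b]))
t0=dict(np.load("top1.npz"))
def red(c,b):
    p=cv2.cvtColor(c["pixels"],cv2.COLOR_BGR2HSV); m=cv2.inRange(p,(0,150,80),(5,255,255)); k=np.zeros_like(m);k[b[1]:b[3],b[0]:b[2]]=m[b[1]:b[3],b[0]:b[2]]
    n,l,st,ce=cv2.connectedComponentsWithStats(k); i=1+np.argmax(st[1:,4]); print(st[i]); return world(c,*ce[i],.066)
x=red(t0,(270,245,310,280)); y=red(c,(190,205,240,250)); print(x,y,np.linalg.norm(y-x))
E
```

```text
[276 251  26  24 368]
[206 236   3   1   3]
[0.47463597 0.03381819 0.066     ] [0.52417539 0.19175077 0.066     ] 0.16551995683361548
```

View pics/f6.png

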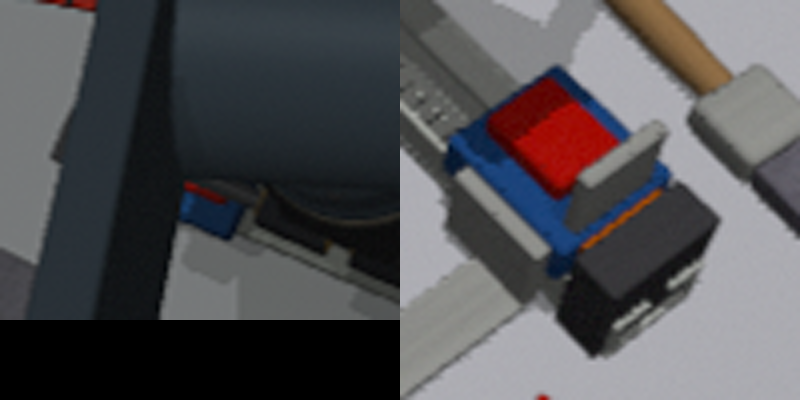

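The right half of the picture (scene camera) shows the carriage face still meeting the orange bumper at about (625,218), with no visible gap. The button is up and the hand is well clear. The left half (top view) is blocked by the arm.

```bash
python3 -c "
from rig import *
print(hand_in())"
```

```text
the job is handed in; nothing more can be done
None
```

The carriage was pushed to the orange bumper with the button held down, the button then sprang up to lock it there, the hand moved clear with no contact seen on the jar, glass, brush or dish, and the job is handed in (verdict not shown).

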